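# Air-rinse a spark plug in the bench plug cleaner

## Task

Take the spark plug out of the wooden rack in the parts tray, leaving the other parts in the rack where they are, and set it nose down and fully home in the rubber port on top of the blue plug cleaner. Then move the cleaner's sprung lever (red ball knob) half-way down, level with the green mark, which is the air-rinse position; do not let it reach the bottom, where the grit comes on. Finish while still holding the lever there: the plug must stay seated and the lever must not spring back.

Things in the scene. Friction and masses are not known exactly. Their poses are not given: they have to be found in the camera images.
- plug_mid (a point): Spark plug, 84 mm tall, 55 g, upright, nose down in one of the four rack holes, the only rack part with white ceramic. Point on its axis half-way up (42 mm above the nose tip), z towards the terminal. Grip it by the steel hexagon, 21 mm across flats (24 over corners), 31 to 43 mm above the tip; below it a round collar 19.6 mm dia. (23 to 31 mm), above it the ceramic, 13 to 11 mm dia.
- plug_seat (a point): Centre of the underside of the plug's copper washer (21.4 mm dia., 2 mm thick), 21 mm above the nose tip and 21 mm below point plug_mid; it rests on the rim of the hole in which the plug stands. Below it is the threaded nose, 14 mm dia., 21 mm long, bevelled at its end.
- rack: Grey parts tray, fixed, 290 x 150 x 22 mm, origin under its centre; along its middle (its x) a wooden rack 215 x 38 mm, top at 34 mm. Four 17 mm holes at x = -82.5, -27.5, 27.5, 82.5 mm, y = 0; parts hang in them by the shoulder at z = 34 mm. There is most room with fingers closing across the rack (along the tray's y). Bolts and nuts under 20 mm high lie beside the rack.
- bolt_head (a point): Bystander: dark steel bolt standing in the rack, hexagon head 24 mm over corners, 10 mm high; this point is the centre of its head.
- fitting_hex (a point): Bystander: brass hose fitting standing in the rack, 39 mm above the rack, hexagon 23 mm over corners; this point is 7 mm above the rack.
- chaser_collar (a point): Bystander: dark steel thread chaser with black collar standing in the rack, 49 mm above the rack; this point is 2.5 mm above the rack.
- cleaner: Bench spark-plug cleaner, fixed: blue case 220 mm (x) x 280 mm (y), top at 150 mm. Origin under its centre on the bench; its front (-x), with a gauge, faces roughly to the robot. On the rear of the top: a yellow filler cap 21 mm high and a carrying handle 33 mm high. Port at point port; lever on its right side (-y).
- port (a point): Centre of the mouth of the rubber port on top of the cleaner: upright black ring 44 mm outer dia., rim 26 mm above the case top (176 mm above the bench), bore 17.5 mm dia. and 22 mm deep. With the plug fully home, point plug_seat lies at this point. In the cleaner's frame: x = -30, y = 55, z = 176 mm.
- lever_knob (a point): Centre of the red ball knob, 32 mm dia., 150 mm from the lever's pivot, whose axis runs along the cleaner's y through x = -20, z = 135 mm (lever in the plane y = -176 mm, pointing to the front, -x). Knob height: released 51 mm above the pivot, half-way level with it (and 9 mm further to the front), bottom 51 mm below it. Grip it with fingers closing along the cleaner's y, or press from above.
- lever (a joint): Lever angle, rad: 0 = released, up (white mark), 0.35 = half-way, level (green mark, air rinse), 0.70 = bottom stop (red mark, grit). A spring returns it to 0: it takes about 2.5 N at the knob to start it, 5 N half-way and 8 N at the bottom.

How it is judged:
On the way, in this order (a step that is already met when the one before it is completed fails the run):
1. the plug is lifted clear of the rack (height (world z) of plug_seat above 0.06 m and contact force between plug and the fingers above 0.5 N), for 0.1 s.
2. the plug is fully home in the cleaner's port and let go (distance between plug_seat and port below 0.005 m and angle between plug_mid's own z axis and vertical below 0.1 rad and contact force between plug and the fingers below 0.1 N), for 0.2 s.
3. the lever is held about half-way down (value of joint lever between 0.25 and 0.45 rad), for 0.5 s.
At the end, for the whole second after the job is handed in: The robot holds the lever between 0.25 and 0.45 rad (half-way is 0.35), pushing it with more than 1 N, while the plug stands upright in the port, untouched, its washer within 5 mm of the port's mouth centre, and the other three rack parts are within 15 mm of where they were (all of step 2 and all of step 3 and contact force between any of the fingers, the arm and lever above 1 N and distance of each of bolt_head, fitting_hex, chaser_collar from where it was at the start of the episode below 0.015 m); the arm keeps its last pose, push and grip.
It fails at once if the lever is pushed to the bottom (beyond 0.60 rad), where the grit comes on (value of joint lever above 0.6 rad).
It fails at once if another part is knocked out of its place in the rack (moved over 15 mm) (distance of any of bolt_head, fitting_hex, chaser_collar from where it was at the start of the episode above 0.015 m).
It also fails if it takes over 54 s, if anything falls off the work surface, if the arm or the gripper's body presses on something with over 40 N, if the wrist force passes 120 N, or if a joint passes its speed limit or range.

## Robot

A 6-joint arm with a two-finger parallel gripper is mounted at the origin on the work surface. World frame = base frame: x ahead of the robot, y to its left, z up, the work surface at z = 0. Lengths are in m, angles in rad, forces in N, time in s.
With the tool pointing down it reaches from about 0.375 to 0.975 m from the base axis. Payload 3.8 kg.
Tool frame: the origin (TCP) lies at the very end of the fingers, on their centre line; the grasp point (between the pads) lies 19 mm behind it; z points along the fingers, y is the line along which they close (so a half turn about z gives the same grasp; the last joint's range is limited). The gripper opens to 88 mm and grips with 3 to 60 N. Pads are 18 mm wide; open, the fingers measure 123 mm over their backs; the gripper's body (75 mm by 187 mm) begins 45 mm behind the grasp point.
Start: joints at [-1.14, 0.264, 1.604, -0, 1.274, -0.037], TCP at [0.304, -0.602, 0.239] pointing down, gripper open.
Joint ranges: [-2.63, 2.63], [-0.94, 2.18], [0.31, 2.57], [-1.31, 4.45], [0, 2.66], [-2.55, 2.55]. Speed limits (rad/s): [2.57, 2.57, 3.14, 3.14, 3.14, 3.14].

## Interface

Orientations are given as a rotation vector (axis times angle).
In Python, from workcell import state, get_image, camera_model, finish_job gives the robot as it stands.
- The arm moves only by the tool carry_out, never from a script. Its argument "deltas" is a list of rows, each an object of numbers: "dx", "dy", "dz": the shift along the world's x, y, z scaled (see below); "twist": the turn about the world's z scaled (see below). In form: [{"dx": .., "dy": .., "dz": .., "twist": ..}, ...]. A call has 1 to 20 rows; each row shifts and turns the commanded pose from where the row before left it; what a row does not reach is not made up. The controller multiplies each number of a shift by 0.1 m and each number of a turn by 45 degrees. A row lasts 1/12 s, in which the tool goes at most 41.7 mm and 7.16 degrees, less where a joint would pass 70% of its speed; a pose out of reach is approached as far as the arm can. A call with a number of a shift or a turn outside -1 to 1 is refused whole. A call with a gripper value outside its range is refused whole. "claw" is the closure in counts, from 0 (fully open) to 255 (shut), set as the call begins (left out, the last holds). The fingers move at their own pace and stop on an object; "squeeze" is the grip in N (left out, the last holds). Time passes only in rows, so rows that do not move let the fingers close. It gives the time, the measured TCP pose, the force, the opening and the grip force at its end, in the units of the state.
- state(): the state, without advancing time (a new reading comes with each control period).
- get_image(name): name is "scene" or "side" or "wrist"; returns the picture (384x512x3 uint8, red, green, blue); there is no depth.
- camera_model(name): a dict with "fx", "fy", "cx", "cy" (pixels), "rvec" (rotation vector, rad) and "tvec" (3), from world to camera coordinates, as OpenCV has them; the wrist camera has in their place "T_tool_cam" (4x4, takes a point from camera to tool coordinates, whose origin is the TCP and whose axes are the flange's). Camera axes: x right, y down, z forward; pixel columns grow to the right and rows downward; lengths in m; the calibration is good to about 2 mm. A picture is of the moment at which its call begins: read the wrist's pose just before it. camera_model takes no time and is no camera call.
- finish_job(): hands the job in; it is judged then, once.
The state is a dict: "time": time; "joint_positions": joint angles; "dq": joint speeds; "joint_efforts": joint torques, N m; "tool_pos": TCP position; "tcp_rot": TCP orientation; "ft_force": force on the tool from outside, world axes, zero at the start; "ft_torque": the same for the moment, N m; "width": opening from 0.0 (shut) to 1.0 (fully open); "grip_force": force on a finger pad.
Only numpy, scipy, OpenCV 4.12 (cv2) and the standard library are available. Lean on these libraries where they do the work, as an engineer would, in place of code of your own. Each camera call takes 0.05 s, during which the arm holds its last target. There are 200 camera calls.

## Working session

There is one attempt and no reset: what is moved stays moved. The work goes in short steps, Python scripts to look and compute and a tool call to move; the robot and the scene stay as the last step left them, time stands still between calls to the robot, and variables do not carry over. Pictures are saved under pics/ and viewed, at most 10 in all, crops included, and the job is handed in when it is done.

Besides the shell and the picture viewer there is one more tool, called after ">>>" by a JSON object that holds its "api" and its "payload". carry_out: Moves the arm, as the interface text tells. Its arguments: {"type":"object","properties":{"deltas":{"type":"array","items":{"type":"object","properties":{"dx":{"type":"number"},"dy":{"type":"number"},"dz":{"type":"number"},"twist":{"type":"number"}}}},"claw":{"type":"number"},"squeeze":{"type":"number"}},"required":["deltas"]}

```bash
mkdir -p pics; ls; cat > h.py <<'E'
import numpy as np,cv2
from workcell import state,get_image,camera_model,finish_job
def snap(n,f):
    s=state(); im=get_image(n); cv2.imwrite('pics/'+f,im[:,:,::-1]); return s,im
def cam(n,s=None):
    m=camera_model(n); K=np.array([[m['fx'],0,m['cx']],[0,m['fy'],m['cy']],[0,0,1.]])
    if 'rvec' in m:
        R=cv2.Rodrigues(np.array(m['rvec'],float))[0]; t=np.array(m['tvec'],float)
        return K,R,t
    T=np.array(m['T_tool_cam']); W=np.eye(4); W[:3,:3]=cv2.Rodrigues(np.array(s['tcp_rot'],float))[0]; W[:3,3]=s['tool_pos']
    C=np.linalg.inv(W@T); return K,C[:3,:3],C[:3,3]
def onz(c,uv,z):
    K,R,t=c; o=-R.T@t; d=R.T@np.linalg.inv(K)@np.array([uv[0],uv[1],1.]); return o+d*(z-o[2])/d[2]
def proj(c,p):
    K,R,t=c; q=K@(R@np.array(p)+t); return q[:2]/q[2]
def tri(cs,uvs):
    P=[K@np.c_[R,t] for K,R,t in cs]
    A=np.vstack([np.vstack([u*p[2]-p[0],v*p[2]-p[1]]) for p,(u,v) in zip(P,uvs)])
    x=np.linalg.svd(A)[2][-1]; return x[:3]/x[3]
E
python3 - <<'E'
from h import *
a=[snap(n,n+'0.png') for n in('scene','side','wrist')]
cv2.imwrite('pics/a.png',cv2.resize(np.hstack([a[0][1],a[1][1]]),(800,300))[:,:,::-1])
s=state();print(s)
for n in('scene','side'):
    K,R,t=cam(n);print(n,K[0,0],-R.T@t,R[2])
E
```

```text
pics
{'time': 0.15, 'joint_positions': array([-1.13988308e+00,  2.64585448e-01,  1.60503919e+00, -1.95416682e-05,
        1.27371033e+00, -3.68979107e-02]), 'dq': array([ 4.22155778e-04, -2.57980665e-03, -3.60553719e-03,  1.63817207e-03,
       -1.21823928e-05,  9.98024591e-05]), 'joint_efforts': array([ 8.70681979e-04, -5.02847385e+01, -3.57468545e+01,  7.30238389e-02,
        2.50311638e-02, -9.66266316e-05]), 'tool_pos': array([ 0.30414614, -0.60198331,  0.23768183]), 'tcp_rot': array([-3.05438199e+00, -7.27767231e-01,  5.64161730e-04]), 'ft_force': array([-0.63771962,  0.43157287,  0.17682888]), 'ft_torque': array([ 0.02901777,  0.03131076, -0.02909185]), 'grip_force': 0.0, 'width': 0.9973607195978109}
scene 463.17724962259837 [1.22126986 0.44753945 0.72088473] [-0.67122078 -0.45080454 -0.58841987]
side 464.7594469413406 [0.46161338 0.6659017  0.88082301] [ 0.08452559 -0.67822216 -0.72997954]
```

View pics/scene0.png

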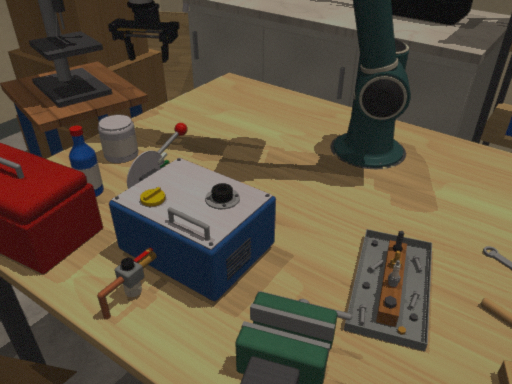

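View pics/side0.png

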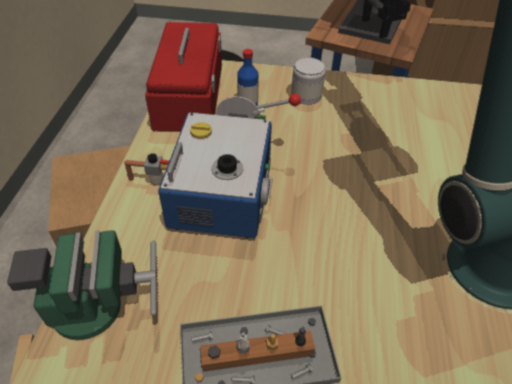

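The side view shows the rack at (205–315, 335–365): bolt ~214, plug ~243, brass ~272, chaser ~302. The port is at about (228,163) and the knob at (295,100). Next I'll zoom in on these.

```bash
python3 - <<'E'
from h import *
a=cv2.imread('pics/side0.png')[300:384,170:350]; b=cv2.imread('pics/scene0.png')[225:345,340:440]
c=cv2.imread('pics/side0.png')[90:240,155:310]
A=cv2.resize(a,None,fx=4,fy=4,interpolation=2)[:, :720]
B=cv2.resize(b,None,fx=2,fy=2,interpolation=2); C=cv2.resize(c,None,fx=1.7,fy=1.7)
o=np.zeros((600,800,3),np.uint8); o[:A.shape[0],:A.shape[1]]=A; o[340:580,:200]=B; o[340:340+C.shape[0],300:300+C.shape[1]]=C
cv2.imwrite('pics/z.png',o)
cs,cd=cam('scene'),cam('side')
S=cv2.imread('pics/scene0.png');D=cv2.imread('pics/side0.png')
def red(im,roi):
    h=cv2.cvtColor(im,cv2.COLOR_BGR2HSV); m=((h[...,0]<6)|(h[...,0]>174))&(h[...,1]>170)&(h[...,2]>80)
    y,x=np.where(m); k=(x>roi[0])&(x<roi[1])&(y>roi[2])&(y<roi[3]); return ((x[k].min()+x[k].max())/2,(y[k].min()+y[k].max())/2,k.sum())
r1=red(S,(165,195,115,140));r2=red(D,(285,305,90,110));print(r1,r2,'knob',tri([cs,cd],[r1[:2],r2[:2]]))
for n,im,c,roi in(('scene',S,cs,(205,238,178,205)),('side',D,cd,(213,243,150,180))):
    g=im.max(2)<50; y,x=np.where(g); k=(x>roi[0])&(x<roi[1])&(y>roi[2])&(y<roi[3]); print('port',n,x[k].min(),x[k].max(),y[k].min(),y[k].max())
E
```

```text
(np.float64(180.5), np.float64(127.0), np.int64(85)) (np.float64(294.5), np.float64(99.0), np.int64(91)) knob [ 0.49737286 -0.29978222  0.18809629]
port scene 209 232 184 202
port side 218 236 155 172
```

View pics/z.png

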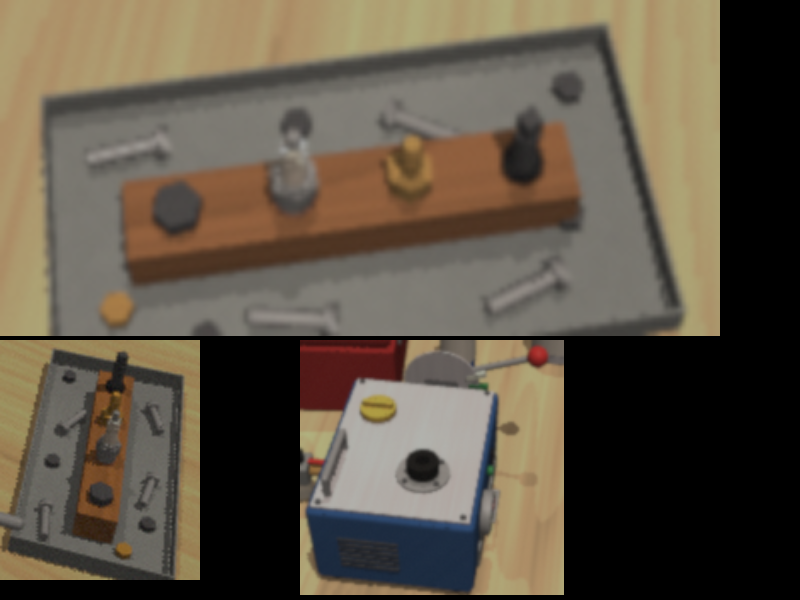

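The plug is second from the bolt end, with its washer at about (243,351) in the side view. I'll work out the rack, case and port positions from this.

```bash
python3 - <<'E'
from h import *
cd,cs=cam('side'),cam('scene'); np.set_printoptions(precision=4,suppress=True)
r=[onz(cd,p,.034) for p in((200.5,345.75),(311.75,331.75),(314.5,350.5),(202.5,365.5))]
print(np.array(r),np.mean(r,0)); e=(r[1]-r[0]+r[2]-r[3]);print('yaw',np.degrees(np.arctan2(e[1],e[0])),np.linalg.norm(e)/2)
e/=np.linalg.norm(e);print('plug est',np.mean(r,0)-e*.0275,'washer',onz(cd,(243.2,351),.034))
c=[onz(cd,p,.15) for p in((190.3,113.5),(271.5,121.8),(259.7,197),(161.5,189.4))]
print(np.array(c)); m=np.mean(c,0)
x=(c[0]-c[1]+c[3]-c[2]);y=c[3]-c[0]+c[2]-c[1];print('yawx',np.degrees(np.arctan2(x[1],x[0])),'yawy',np.degrees(np.arctan2(y[1],y[0]))-90,np.linalg.norm(x)/2,np.linalg.norm(y)/2)
K=np.array([.49737,-.29978])
for th in(0,-5,-10,5,np.degrees(np.arctan2(x[1],x[0]))):
    t=np.radians(th);R=np.array([[np.cos(t),-np.sin(t)],[np.sin(t),np.cos(t)]])
    print(th,'port from centre',m[:2]+R@[-.03,.055],'from knob',K+R@[-.03+.161,.231])
print('port img side/scene', onz(cd,(227,162),.176),onz(cs,(220.5,191),.176))
E
```

```text
[[0.6102 0.2978 0.034 ]
 [0.4033 0.2374 0.034 ]
 [0.3957 0.2744 0.034 ]
 [0.598  0.3342 0.034 ]] [0.5018 0.286  0.034 ]
yaw -163.63532902269571 0.21328840376890768
plug est [0.5282 0.2937 0.034 ] washer [0.5286 0.2957 0.034 ]
[[ 0.7546 -0.2466  0.15  ]
 [ 0.5474 -0.2476  0.15  ]
 [ 0.5407  0.0079  0.15  ]
 [ 0.7517  0.0197  0.15  ]]
yawx 1.7596768152251645 yawy 1.0620484540464048 0.2091985701481518 0.26095307023611275
0 port from centre [ 0.6186 -0.0616] from knob [ 0.6284 -0.0688]
-5 port from centre [ 0.6235 -0.0592] from knob [ 0.648  -0.0811]
-10 port from centre [ 0.6286 -0.0573] from knob [ 0.6665 -0.095 ]
5 port from centre [ 0.6139 -0.0645] from knob [ 0.6077 -0.0582]
1.7596768152251645 port from centre [ 0.6169 -0.0626] from knob [ 0.6212 -0.0649]
port img side/scene [ 0.6235 -0.0599  0.176 ] [ 0.6374 -0.0597  0.176 ]
```

>>> {"api": "carry_out", "payload": {"deltas": [{"dx": 0,"dz": 0.4},{"dx": 0,"dz": 0.4},{"dx": 0.1,"dy": 0.36,"dz": 0.15,"twist": -0.115},{"dx": 0.1,"dy": 0.38,"twist": -0.115},{"dx": 0.1,"dy": 0.38},{"dx": 0.1,"dy": 0.38},{"dx": 0.1,"dy": 0.38},{"dx": 0.1,"dy": 0.38},{"dx": 0.1,"dy": 0.38},{"dx": 0.1,"dy": 0.38},{"dx": 0.1,"dy": 0.38},{"dx": 0.1,"dy": 0.38},{"dx": 0.1,"dy": 0.38},{"dx": 0.1,"dy": 0.38},{"dx": 0.1,"dy": 0.38},{"dx": 0.1,"dy": 0.38},{"dx": 0.1,"dy": 0.38},{"dx": 0.1,"dy": 0.38},{"dx": 0.1,"dy": 0.38},{"dx": 0.1,"dy": 0.38}]}}

```text
schema error: expected keys dx, dy, dz, twist
```

>>> {"api": "carry_out", "payload": {"deltas": [{"dx": 0,"dy": 0,"dz": 0.4,"twist": 0},{"dx": 0,"dy": 0,"dz": 0.4,"twist": 0},{"dx": 0.1,"dy": 0.36,"dz": 0.15,"twist": -0.115},{"dx": 0.1,"dy": 0.38,"dz": 0,"twist": -0.115},{"dx": 0.1,"dy": 0.38,"dz": 0,"twist": 0},{"dx": 0.1,"dy": 0.38,"dz": 0,"twist": 0},{"dx": 0.1,"dy": 0.38,"dz": 0,"twist": 0},{"dx": 0.1,"dy": 0.38,"dz": 0,"twist": 0},{"dx": 0.1,"dy": 0.38,"dz": 0,"twist": 0},{"dx": 0.1,"dy": 0.38,"dz": 0,"twist": 0},{"dx": 0.1,"dy": 0.38,"dz": 0,"twist": 0},{"dx": 0.1,"dy": 0.38,"dz": 0,"twist": 0},{"dx": 0.1,"dy": 0.38,"dz": 0,"twist": 0},{"dx": 0.1,"dy": 0.38,"dz": 0,"twist": 0},{"dx": 0.1,"dy": 0.38,"dz": 0,"twist": 0},{"dx": 0.1,"dy": 0.38,"dz": 0,"twist": 0},{"dx": 0.1,"dy": 0.38,"dz": 0,"twist": 0},{"dx": 0.1,"dy": 0.38,"dz": 0,"twist": 0},{"dx": 0.1,"dy": 0.38,"dz": 0,"twist": 0},{"dx": 0.1,"dy": 0.38,"dz": 0,"twist": 0}]}}

```text
time: 1.82
tool_pos: [0.4842, 0.0815, 0.3336]
tcp_rot: [3.109, 0.45, 0.0]
ft_force: [0.4, -0.3, 0.3]
width: 0.999
grip_force: 0.0
```

>>> {"api": "carry_out", "payload": {"deltas": [{"dx": 0.07,"dy": 0.35,"dz": -0.18,"twist": 0},{"dx": 0.07,"dy": 0.35,"dz": -0.18,"twist": 0},{"dx": 0.07,"dy": 0.35,"dz": -0.18,"twist": 0},{"dx": 0.07,"dy": 0.35,"dz": -0.18,"twist": 0},{"dx": 0.07,"dy": 0.35,"dz": -0.18,"twist": 0},{"dx": 0.07,"dy": 0.35,"dz": -0.18,"twist": 0},{"dx": 0,"dy": 0,"dz": 0,"twist": 0},{"dx": 0,"dy": 0,"dz": 0,"twist": 0},{"dx": 0,"dy": 0,"dz": 0,"twist": 0}]}}

```text
time: 2.57
tool_pos: [0.5261, 0.2892, 0.2254]
tcp_rot: [3.108, 0.451, -0.002]
ft_force: [0.5, -0.0, 0.0]
width: 0.998
grip_force: 0.0
```

```bash
python3 - <<'E'
from h import *
s,im=snap('wrist','w1.png'); print(s['tool_pos'],s['tcp_rot'],camera_model('wrist')); c=cam('wrist',s)
print(proj(c,[.5282,.2937,.034]),proj(c,[.5282,.2937,.097]),proj(c,s['tool_pos']))
E
```

```text
[0.52608364 0.28918448 0.22539724] [ 3.10822268e+00  4.50530153e-01 -1.59011102e-03] {'fx': 266.74746785528913, 'fy': 266.74746785528913, 'cx': 255.65472168952556, 'cy': 189.8330323667347, 'T_tool_cam': array([[ 6.92537942e-04, -9.63138129e-01, -2.69006440e-01,
         6.88585337e-02],
       [ 9.99999688e-01,  7.68905500e-04, -1.78525385e-04,
        -2.62625132e-04],
       [ 3.78785137e-04, -2.69006233e-01,  9.63138361e-01,
        -1.44914598e-01],
       [ 0.00000000e+00,  0.00000000e+00,  0.00000000e+00,
         1.00000000e+00]])}
[252.90170457 168.31396636] [252.32821041 179.82877121] [256.10999089 235.95827022]
```

View pics/w1.png

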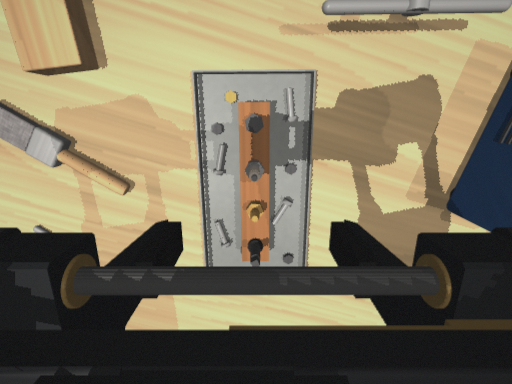

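The wrist view has the plug hexagon near (255,168) and the brass fitting at (255,209). The rack spans columns 239–270 and is nearly vertical in the image. I'll refine the rack axis and the plug with masks.

```bash
python3 - <<'E'
from h import *
np.set_printoptions(precision=4,suppress=True)
s=state(); c=cam('wrist',s); im=cv2.imread('pics/w1.png'); h=cv2.cvtColor(im,cv2.COLOR_BGR2HSV)
m=((h[...,0]<14)&(h[...,1]>120)).astype(np.uint8); m[:,:215]=0; m[:,300:]=0; m[265:]=0; m[:90]=0
pl=[];pr=[]
for y in list(range(106,150))+list(range(182,235)):
    x=np.where(m[y])[0]
    if len(x)>8: pl.append(onz(c,(x[0]-.5,y),.034)); pr.append(onz(c,(x[-1]+.5,y),.034))
for P in(pl,pr):
    P=np.array(P,np.float32)[:,:2]; v=cv2.fitLine(P,cv2.DIST_HUBER,0,.01,.01).ravel(); print('line',v,np.degrees(np.arctan2(v[1],v[0])))
y=np.where(m[:,244:266].any(1))[0]; print('rows',y[0],y[-1],onz(c,(254.5,y[0]-.5),.034))
# plug: grey low-sat inside rack
g=((h[...,1]<70)).astype(np.uint8); g[:,:238]=0; g[:,271:]=0
for y in range(158,186,2): 
    x=np.where(g[y])[0]; print(y,x.min() if len(x) else 0,x.max() if len(x) else 0,end='; ')
print(onz(c,(254.8,168.5),.050))
E
```

```text
line [0.9566 0.2914 0.5024 0.3028] 16.942919
line [0.9552 0.296  0.5115 0.2672] 17.21852
rows 102 260 [0.6075 0.3145 0.034 ]
158 238 270; 160 238 270; 162 238 270; 164 238 270; 166 238 270; 168 238 270; 170 238 270; 172 238 270; 174 238 270; 176 238 270; 178 238 270; 180 238 270; 182 238 270; 184 238 270; [0.5322 0.2919 0.05  ]
```

>>> {"api": "carry_out", "payload": {"deltas": [{"dx": 0.044,"dy": 0.033,"dz": -0.2,"twist": 0.013},{"dx": 0,"dy": 0,"dz": -0.35,"twist": 0},{"dx": 0,"dy": 0,"dz": -0.35,"twist": 0},{"dx": 0,"dy": 0,"dz": 0,"twist": 0},{"dx": 0,"dy": 0,"dz": 0,"twist": 0},{"dx": 0,"dy": 0,"dz": 0,"twist": 0},{"dx": 0,"dy": 0,"dz": 0,"twist": 0}]}}

```text
time: 3.2
tool_pos: [0.5329, 0.2932, 0.1392]
tcp_rot: [-3.105, -0.464, -0.008]
ft_force: [1.0, 0.0, 0.1]
width: 0.996
grip_force: 0.0
```

```bash
python3 - <<'E'
from h import *
s,im=snap('wrist','w2.png'); c=cam('wrist',s); print(s['tool_pos'])
p=proj(c,[.5305,.2925,.05]);print(p,proj(c,[.5305,.2925,.097]))
x,y=map(int,p); y=max(y,0);im=im[max(0,y-90):y+110,x-110:x+110]; print(max(0,y-90),x-110)
cv2.imwrite('pics/w2c.png',cv2.resize(im,None,fx=2.5,fy=2.5,interpolation=2)[:,:,::-1])
E
```

```text
[0.53290357 0.29323612 0.13924294]
[256.06900653 196.60579623] [256.08621865 214.72300626]
106 146
```

View pics/w2c.png

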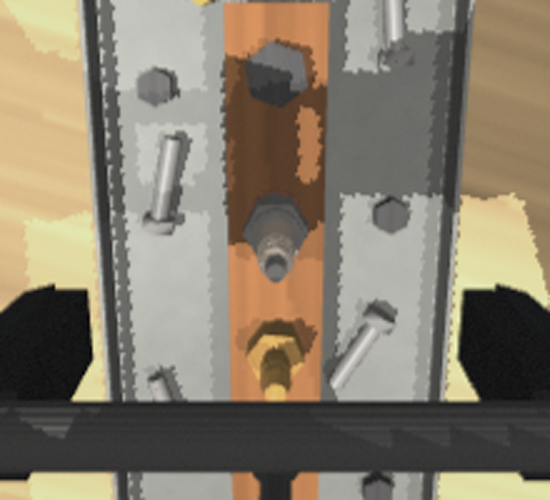

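The plug is centred between the fingers, with its terminal at about (256,212.5) and its hexagon at about (256.4,195).

```bash
python3 - <<'E'
from h import *
s=state(); c=cam('wrist',s); print(s['tool_pos'],onz(c,(256,212.4),.097),onz(c,(256.4,195),.056))
E
```

```text
[0.53282947 0.2933808  0.13918644] [0.53218968 0.29325382 0.097     ] [0.53368556 0.29333916 0.056     ]
```

>>> {"api": "carry_out", "payload": {"deltas": [{"dx": -0.005,"dy": 0,"dz": -0.35,"twist": 0},{"dx": 0,"dy": 0,"dz": -0.35,"twist": 0},{"dx": 0,"dy": 0,"dz": -0.2,"twist": 0},{"dx": 0,"dy": 0,"dz": -0.05,"twist": 0},{"dx": 0,"dy": 0,"dz": 0,"twist": 0},{"dx": 0,"dy": 0,"dz": 0,"twist": 0},{"dx": 0,"dy": 0,"dz": 0,"twist": 0}]}}

```text
time: 3.83
tool_pos: [0.5324, 0.2939, 0.0435]
tcp_rot: [-3.105, -0.465, -0.007]
ft_force: [0.2, 1.0, -0.3]
width: 0.999
grip_force: 0.0
```

>>> {"api": "carry_out", "payload": {"deltas": [{"dx": 0,"dy": -0.005,"dz": -0.055,"twist": 0},{"dx": 0,"dy": 0,"dz": 0,"twist": 0},{"dx": 0,"dy": 0,"dz": 0,"twist": 0},{"dx": 0,"dy": 0,"dz": 0,"twist": 0}]}}

```text
time: 4.17
tool_pos: [0.5305, 0.2924, 0.0357]
tcp_rot: [-3.107, -0.465, -0.001]
ft_force: [-0.4, 0.6, -0.3]
width: 0.999
grip_force: 0.0
```

>>> {"api": "carry_out", "payload": {"deltas": [{"dx": 0,"dy": 0,"dz": 0,"twist": 0},{"dx": 0,"dy": 0,"dz": 0,"twist": 0},{"dx": 0,"dy": 0,"dz": 0,"twist": 0},{"dx": 0,"dy": 0,"dz": 0,"twist": 0},{"dx": 0,"dy": 0,"dz": 0,"twist": 0},{"dx": 0,"dy": 0,"dz": 0,"twist": 0},{"dx": 0,"dy": 0,"dz": 0,"twist": 0},{"dx": 0,"dy": 0,"dz": 0,"twist": 0},{"dx": 0,"dy": 0,"dz": 0,"twist": 0},{"dx": 0,"dy": 0,"dz": 0,"twist": 0},{"dx": 0,"dy": 0,"dz": 0,"twist": 0},{"dx": 0,"dy": 0,"dz": 0,"twist": 0}], "claw": 255, "squeeze": 25}}

```text
time: 5.17
tool_pos: [0.5303, 0.2923, 0.0352]
tcp_rot: [3.107, 0.465, -0.0]
ft_force: [-0.1, -0.0, 0.5]
width: 0.259
grip_force: 25.0
```

>>> {"api": "carry_out", "payload": {"deltas": [{"dx": 0,"dy": 0,"dz": 0.1,"twist": 0},{"dx": 0,"dy": 0,"dz": 0.2,"twist": 0},{"dx": 0,"dy": 0,"dz": 0.3,"twist": 0},{"dx": 0,"dy": 0,"dz": 0.3,"twist": 0},{"dx": 0,"dy": 0,"dz": 0.3,"twist": 0},{"dx": 0,"dy": 0,"dz": 0.3,"twist": 0},{"dx": 0,"dy": 0,"dz": 0.3,"twist": 0},{"dx": 0,"dy": 0,"dz": 0.3,"twist": 0},{"dx": 0,"dy": 0,"dz": 0.3,"twist": 0},{"dx": 0,"dy": 0,"dz": 0,"twist": 0}]}}

```text
time: 6.0
tool_pos: [0.5334, 0.294, 0.2842]
tcp_rot: [-3.103, -0.465, -0.02]
ft_force: [0.8, -0.5, 0.2]
width: 0.258
grip_force: 25.0
```

>>> {"api": "carry_out", "payload": {"deltas": [{"dx": 0.04,"dy": -0.15,"dz": 0,"twist": -0.06},{"dx": 0.07,"dy": -0.28,"dz": 0,"twist": -0.06},{"dx": 0.07,"dy": -0.28,"dz": 0,"twist": -0.06},{"dx": 0.07,"dy": -0.28,"dz": 0,"twist": -0.06},{"dx": 0.07,"dy": -0.28,"dz": 0,"twist": -0.06},{"dx": 0.07,"dy": -0.28,"dz": 0,"twist": -0.06},{"dx": 0.07,"dy": -0.28,"dz": 0,"twist": 0},{"dx": 0.07,"dy": -0.28,"dz": 0,"twist": 0},{"dx": 0.07,"dy": -0.28,"dz": 0,"twist": 0},{"dx": 0.07,"dy": -0.28,"dz": 0,"twist": 0},{"dx": 0.07,"dy": -0.28,"dz": 0,"twist": 0},{"dx": 0.07,"dy": -0.28,"dz": 0,"twist": 0},{"dx": 0.03,"dy": -0.15,"dz": 0,"twist": 0},{"dx": 0,"dy": 0,"dz": 0,"twist": 0},{"dx": 0,"dy": 0,"dz": 0,"twist": 0},{"dx": 0,"dy": 0,"dz": 0,"twist": 0},{"dx": 0,"dy": 0,"dz": 0,"twist": 0}]}}

```text
time: 7.42
tool_pos: [0.6139, -0.0443, 0.2751]
tcp_rot: [-3.141, -0.025, 0.001]
ft_force: [-0.6, 0.3, 0.2]
width: 0.257
grip_force: 25.0
```

```bash
python3 - <<'E'
from h import *
o=[]
for n in('side','scene','wrist'):
    s,im=snap(n,n+'3.png'); c=cam(n,s)
    if n=='wrist': T=im; print(proj(c,[.62,-.062,.176])); break
    p=proj(c,s['tool_pos']); x,y=map(int,p); im=im[y-60:y+65,x-65:x+65]; print(n,p,'off',x-65,y-60); o.append(cv2.resize(im,(400,385),interpolation=2))
print(s['tool_pos'],s['tcp_rot'],s['width'],s['grip_force'])
cv2.imwrite('pics/p3.png',np.hstack(o)[:,:,::-1])
E
```

```text
side [228.65266747 132.07551608] off 163 72
scene [232.32868401 145.97923612] off 167 85
[274.7692211  184.66988775]
[ 0.6140581  -0.04429856  0.27525926] [-3.14118488e+00 -2.55942557e-02  3.92159247e-05] 0.26157273928296365 25.00005517154932
```

View pics/p3.png

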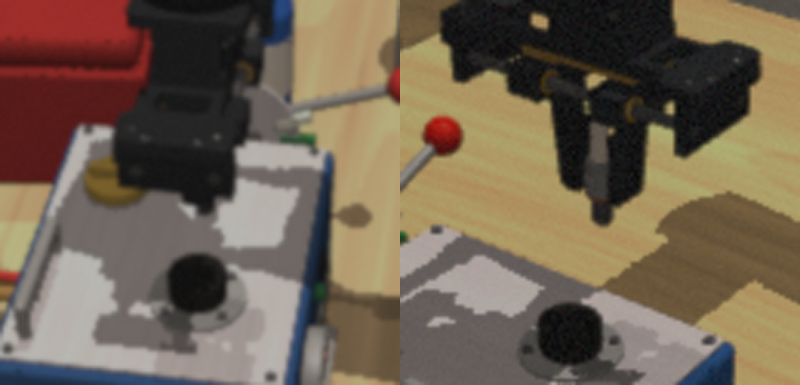

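View pics/wrist3.png

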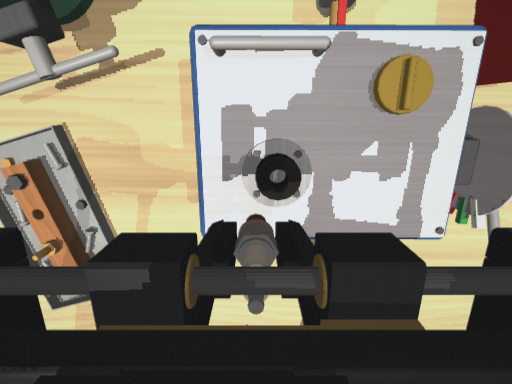

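The wrist view shows the port bore at about (278,177), with the plug held centrally and its hexagon at (256,245). In the scene crop the plug hangs vertically, with its tip at about (232,156). Now I'll compute the offset.

```bash
python3 - <<'E'
from h import *
np.set_printoptions(precision=4,suppress=True)
s=state(); c=cam('wrist',s); im=cv2.imread('pics/wrist3.png')
v=im.max(2); m=np.zeros_like(v); m[145:206,245:315]=(v[145:206,245:315]<60)
n,l,st,ce=cv2.connectedComponentsWithStats(m); i=1+np.argmax(st[1:,4]); x,y,w,h,a=st[i]; print('ring',x,y,w,h,a)
L,Rr,B=onz(c,(x-.5,176),.176),onz(c,(x+w-.5,176),.176),onz(c,(x+w/2,y+h-.5),.176)
print('L,R',L,Rr,'B',B,'-> port',B[0]+.022,(L[1]+Rr[1])/2)
cnt=cv2.findContours((l==i).astype(np.uint8),cv2.RETR_CCOMP,cv2.CHAIN_APPROX_NONE)[0]
for q in cnt:
    if 20<len(q): e=cv2.fitEllipse(q); print(len(q),e,onz(c,e[0],.176))
print(v[165:190:2,262:296:2])
cs,cd=cam('scene'),cam('side'); print('tip',tri([cd,cs],[(229.3,138.5),(232.3,155.5)]),s['tool_pos'])
for n in('side','scene'): print(n,proj(cam(n),[.62,-.062,.176]))
E
```

```text
ring 256 154 45 46 1464
L,R [ 0.6281 -0.0438  0.176 ] [ 0.6289 -0.0859  0.176 ] B [ 0.6054 -0.0663  0.176 ] -> port 0.6274150215858332 -0.06486231126685146
129 ((277.63555908203125, 176.290283203125), (43.928688049316406, 45.47064971923828), 149.9802703857422) [ 0.6282 -0.0645  0.176 ]
44 ((277.2528076171875, 175.6586456298828), (14.032567977905273, 17.408334732055664), 65.42378997802734) [ 0.6288 -0.0642  0.176 ]
[[ 26  27  25  27  27  27  27  26  26  27  26  30  31  31  33  31  31]
 [ 26  25  24  28  28  26  24  29  27  26  25  32  31  31  31  33  31]
 [ 29  24  26  25  25  30  24  60  62  38  28  33  28  27  33  33  31]
 [ 25  27  25  28  26  47 107 121  95  91  91  60  30  29  30  32  31]
 [ 25  27  27  26  34  90 120 120  91  91  96  95  32  31  30  30  32]
 [ 24  28  25  27  80  92 119 120  91  91  94  94  27  32  28  30  31]
 [ 27  29  28  27  86  92 120 121  89  91  96  83  20  26  33  32  31]
 [ 25  25  26  26  64  91 119 103  90  92  94  40  21  26  31  31  31]
 [ 28  26  24  28  19  60  93  91  88  74  46  23  24  30  30  30  32]
 [ 23  26  25  27  24  21  28  38  29  24  18  21  24  42  47  46  47]
 [ 24  25  27  28  26  21  25  22  21  22  20  24  31  43  49  45  46]
 [ 26  27  27  29  28  29  23  23  21  23  28  35  32  46  47  48  45]
 [ 27  25  26  26  25  27  26  25  27  27  24  32  44  46  47  45  45]]
tip [ 0.6138 -0.0462  0.2546] [ 0.6141 -0.0444  0.2753]
side [228.7296 161.5225]
scene [225.0133 186.676 ]
```

>>> {"api": "carry_out", "payload": {"deltas": [{"dx": 0.065,"dy": -0.1,"dz": 0,"twist": 0},{"dx": 0.065,"dy": -0.1,"dz": -0.1,"twist": 0},{"dx": 0,"dy": 0,"dz": -0.25,"twist": 0},{"dx": 0,"dy": 0,"dz": -0.25,"twist": 0},{"dx": 0,"dy": 0,"dz": 0,"twist": 0},{"dx": 0,"dy": 0,"dz": 0,"twist": 0},{"dx": 0,"dy": 0,"dz": 0,"twist": 0},{"dx": 0,"dy": 0,"dz": 0,"twist": 0}]}}

```text
time: 8.23
tool_pos: [0.6286, -0.0661, 0.217]
tcp_rot: [3.141, 0.023, 0.005]
ft_force: [-0.0, 0.2, 0.5]
width: 0.26
grip_force: 25.0
```

```bash
python3 - <<'E'
from h import *
np.set_printoptions(precision=4,suppress=True)
o=[]
for n in('side','scene','wrist'):
    s,im=snap(n,n+'4.png'); c=cam(n,s); p=proj(c,[.6275,-.0645,.176]); t=proj(c,s['tool_pos']-[0,0,.022]); x,y=map(int,p)
    if n=='wrist': y+=-15
    im=im[y-40:y+40,x-40:x+40]; o.append(cv2.resize(im,(400,400) if n!='wrist' else (400,400),interpolation=2)); print(n,p,t,'off',x-40,y-40)
print(s['tool_pos'],s['ft_force'])
cv2.imwrite('pics/p4.png',cv2.resize(np.hstack(o),(800,267))[:,:,::-1])
E
```

```text
side [225.591  160.3705] [224.9635 153.4373] off 185 120
scene [221.759  187.9515] [220.4421 180.1398] off 181 147
wrist [253.9995 212.9932] [255.9491 221.6804] off 213 157
[ 0.6285 -0.0659  0.2172] [-0.2236 -0.2726 -0.9292]
```

View pics/p4.png

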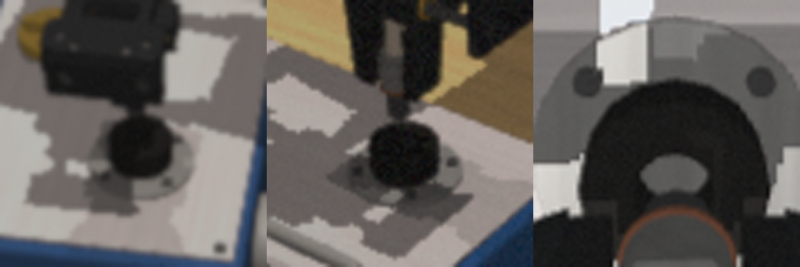

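The plug tip hangs just above the bore in all three views. I'll check the residual numerically.

```bash
python3 - <<'E'
from h import *
np.set_printoptions(precision=4,suppress=True,linewidth=200)
s=state(); P=np.array([.6275,-.0655,.176]); T=s['tool_pos']-[0,0,.019]
def sub(r,thr):  # subpixel dark run around centre
    k=np.where(r<thr)[0]; a,b=k[0],k[-1]
    f=lambda i,j:(i+(r[i]-thr)/(r[i]-r[j])*(j-i))
    return f(a,a-1) if a else 0, f(b,b+1) if b<len(r)-1 else 0
for n,off in(('side',(185,120)),('scene',(181,147))):
    g=cv2.imread(f'pics/{n}4.png').max(2).astype(float); c=cam(n)
    print(n,'pred port',proj(c,P),'d/dx,dy mm',proj(c,P+[.001,0,0])-proj(c,P),proj(c,P+[0,.001,0])-proj(c,P),'pred tip',proj(c,T))
    x0=int(proj(c,P)[0]); 
    for y in range(int(proj(c,P)[1])-12,int(proj(c,P)[1])+8,1):
        r=g[y,x0-16:x0+18]; a=sub(r,60) if (r<60).any() else (0,0); print(y,np.round(np.array(a)+x0-16,1),round(sum(a)/2+x0-16,2))
E
```

```text
side pred port [225.6777 160.0629] d/dx,dy mm [-0.4461 -0.0506] [-0.0867  0.3076] pred tip [225.0191 152.5231]
148 [209.  233.1] 221.06
149 [214.  232.9] 223.45
150 [217.9 232.9] 225.4
151 [219.2 228.6] 223.91
152 [222.2 227.9] 225.03
153 [222.7 227.7] 225.24
154 [223.  228.7] 225.83
155 [222.1 231.4] 226.75
156 [220.1 233.1] 226.62
157 [218.4 233.7] 226.02
158 [217.7 234.4] 226.05
159 [217.  235.3] 226.17
160 [216.4 236.1] 226.24
161 [216.  236.8] 226.41
162 [215.9 236.8] 226.35
163 [216.  236.2] 226.09
164 [216.1 236. ] 226.04
165 [216.2 235.9] 226.07
166 [216.3 235.9] 226.11
167 [216.8 235.9] 226.35
scene pred port [221.3796 187.7874] d/dx,dy mm [-0.3095  0.2254] [0.3793 0.1641] pred tip [220.5651 178.9825]
175 [216.8 226.9] 221.84
176 [216.7 226.1] 221.42
177 [216.7 225.3] 221.02
178 [216.9 223.2] 220.04
179 [216.9 223.4] 220.14
180 [217.1 223.3] 220.2
181 [217.5 222.4] 219.96
182 [218.7 221.7] 220.17
183 [218.9 221.8] 220.37
184 [216.3 226.1] 221.25
185 [214.2 228.8] 221.49
186 [212.8 230. ] 221.4
187 [212.1 230.9] 221.48
188 [211.7 231.4] 221.56
189 [211.8 231.6] 221.68
190 [211.5 231.8] 221.68
191 [211.3 232.1] 221.66
192 [211.2 232.1] 221.66
193 [211.5 232.1] 221.77
194 [207.8 232.3] 220.06
```

>>> {"api": "carry_out", "payload": {"deltas": [{"dx": -0.015,"dy": 0.005,"dz": -0.06,"twist": 0},{"dx": 0,"dy": 0,"dz": -0.05,"twist": 0},{"dx": 0,"dy": 0,"dz": -0.05,"twist": 0},{"dx": 0,"dy": 0,"dz": -0.05,"twist": 0},{"dx": 0,"dy": 0,"dz": -0.03,"twist": 0},{"dx": 0,"dy": 0,"dz": 0,"twist": 0},{"dx": 0,"dy": 0,"dz": 0,"twist": 0},{"dx": 0,"dy": 0,"dz": 0,"twist": 0}]}}

```text
time: 9.05
tool_pos: [0.6259, -0.0652, 0.1913]
tcp_rot: [3.141, 0.023, 0.0]
ft_force: [1.2, -0.3, -0.6]
width: 0.256
grip_force: 25.0
```

>>> {"api": "carry_out", "payload": {"deltas": [{"dx": 0.006,"dy": 0,"dz": -0.03,"twist": 0},{"dx": 0,"dy": 0,"dz": -0.04,"twist": 0},{"dx": 0,"dy": 0,"dz": -0.04,"twist": 0},{"dx": 0,"dy": 0,"dz": -0.03,"twist": 0},{"dx": 0,"dy": 0,"dz": 0,"twist": 0},{"dx": 0,"dy": 0,"dz": 0,"twist": 0},{"dx": 0,"dy": 0,"dz": 0,"twist": 0}]}}

```text
time: 9.63
tool_pos: [0.6264, -0.0652, 0.1771]
tcp_rot: [-3.141, -0.023, 0.0]
ft_force: [-0.2, -0.9, 1.3]
width: 0.255
grip_force: 25.0
```

>>> {"api": "carry_out", "payload": {"deltas": [{"dx": 0,"dy": 0,"dz": -0.012,"twist": 0},{"dx": 0,"dy": 0,"dz": 0,"twist": 0},{"dx": 0,"dy": 0,"dz": 0,"twist": 0},{"dx": 0,"dy": 0,"dz": 0,"twist": 0}]}}

```text
time: 9.97
tool_pos: [0.6265, -0.0652, 0.1771]
tcp_rot: [3.141, 0.023, 0.001]
ft_force: [-2.5, -0.7, 5.5]
width: 0.262
grip_force: 25.0
```

Contact is at full depth (the seat bottoms out with 5.5 N). I'll release gently and back off upward.

>>> {"api": "carry_out", "payload": {"deltas": [{"dx": 0,"dy": 0,"dz": 0,"twist": 0},{"dx": 0,"dy": 0,"dz": 0,"twist": 0},{"dx": 0,"dy": 0,"dz": 0,"twist": 0},{"dx": 0,"dy": 0,"dz": 0,"twist": 0},{"dx": 0,"dy": 0,"dz": 0,"twist": 0},{"dx": 0,"dy": 0,"dz": 0,"twist": 0},{"dx": 0,"dy": 0,"dz": 0,"twist": 0},{"dx": 0,"dy": 0,"dz": 0,"twist": 0}], "claw": 100}}

```text
time: 10.63
tool_pos: [0.6261, -0.0651, 0.1755]
tcp_rot: [-3.141, -0.023, 0.001]
ft_force: [-0.4, -0.3, -0.6]
width: 0.613
grip_force: 0.0
```

>>> {"api": "carry_out", "payload": {"deltas": [{"dx": 0,"dy": 0,"dz": 0.1,"twist": 0},{"dx": 0,"dy": 0,"dz": 0.2,"twist": 0},{"dx": 0,"dy": 0,"dz": 0.3,"twist": 0},{"dx": 0,"dy": 0,"dz": 0.3,"twist": 0},{"dx": 0,"dy": 0,"dz": 0.3,"twist": 0},{"dx": 0,"dy": 0,"dz": 0.3,"twist": 0},{"dx": -0.05,"dy": -0.1,"dz": 0,"twist": 0},{"dx": -0.15,"dy": -0.25,"dz": 0,"twist": 0},{"dx": -0.2,"dy": -0.3,"dz": 0,"twist": 0},{"dx": -0.2,"dy": -0.3,"dz": 0,"twist": 0},{"dx": -0.2,"dy": -0.3,"dz": 0,"twist": 0},{"dx": -0.2,"dy": -0.3,"dz": 0,"twist": 0},{"dx": -0.2,"dy": -0.3,"dz": 0,"twist": 0},{"dx": -0.1,"dy": -0.3,"dz": 0,"twist": 0},{"dx": 0,"dy": -0.15,"dz": 0,"twist": 0},{"dx": 0,"dy": 0,"dz": 0,"twist": 0},{"dx": 0,"dy": 0,"dz": 0,"twist": 0},{"dx": 0,"dy": 0,"dz": 0,"twist": 0}]}}

```text
time: 12.13
tool_pos: [0.4969, -0.2943, 0.3259]
tcp_rot: [-3.141, -0.024, -0.0]
ft_force: [-0.0, 0.0, -0.0]
width: 0.61
grip_force: 0.0
```

```bash
python3 - <<'E'
from h import *
o=[]
for n in('side','scene','wrist'):
    s,im=snap(n,n+'5.png'); c=cam(n,s); p=proj(c,[.627,-.065,.195] if n!='wrist' else [.497,-.3,.187]); x,y=map(int,p); print(n,p)
    d=35 if n!='wrist' else 80; x0,y0=max(0,x-d),max(0,y-d); im=im[y0:y0+2*d,x0:x0+2*d]; print(x0,y0,im.shape); o.append(cv2.resize(im,(400,400),interpolation=2))
print(s['tool_pos'],s['tcp_rot'],s['ft_force'],s['width'])
cv2.imwrite('pics/p5.png',cv2.resize(np.hstack(o),(800,267))[:,:,::-1])
E
```

```text
side [225.56911991 153.86802651]
190 118 (70, 70, 3)
scene [221.3445441  180.06838321]
186 145 (70, 70, 3)
wrist [261.55891749 180.71603092]
181 100 (160, 160, 3)
[ 0.49704141 -0.29388087  0.3259363 ] [-3.14083737e+00 -2.56392366e-02 -7.57605922e-05] [ 0.55057078 -0.2772416  -0.03418749] 0.606246566736903
```

View pics/p5.png

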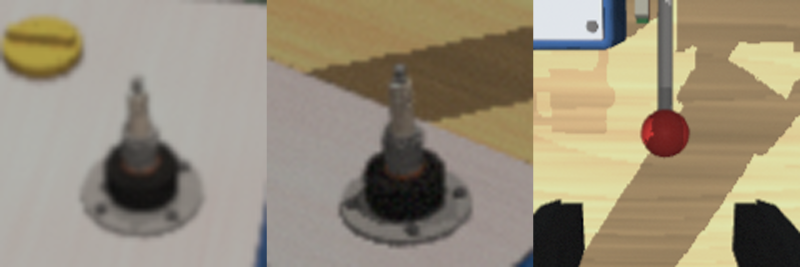

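The plug stands upright in the port with its washer on the rim, and the knob is where I expected it. I'll grip the knob next.

>>> {"api": "carry_out", "payload": {"deltas": [{"dx": 0.005,"dy": -0.05,"dz": -0.3,"twist": 0},{"dx": 0,"dy": 0,"dz": -0.35,"twist": 0},{"dx": 0,"dy": 0,"dz": -0.35,"twist": 0},{"dx": 0,"dy": 0,"dz": -0.3,"twist": 0},{"dx": 0,"dy": 0,"dz": -0.2,"twist": 0},{"dx": 0,"dy": 0,"dz": -0.08,"twist": 0},{"dx": 0,"dy": 0,"dz": 0,"twist": 0},{"dx": 0,"dy": 0,"dz": 0,"twist": 0},{"dx": 0,"dy": 0,"dz": 0,"twist": 0},{"dx": 0,"dy": 0,"dz": 0,"twist": 0}]}}

```text
time: 13.12
tool_pos: [0.4984, -0.3009, 0.1705]
tcp_rot: [3.139, 0.023, 0.005]
ft_force: [0.0, -0.1, 0.5]
width: 0.608
grip_force: 0.0
```

>>> {"api": "carry_out", "payload": {"deltas": [{"dx": 0,"dy": 0,"dz": 0,"twist": 0},{"dx": 0,"dy": 0,"dz": 0,"twist": 0},{"dx": 0,"dy": 0,"dz": 0,"twist": 0},{"dx": 0,"dy": 0,"dz": 0,"twist": 0},{"dx": 0,"dy": 0,"dz": 0,"twist": 0},{"dx": 0,"dy": 0,"dz": 0,"twist": 0},{"dx": 0,"dy": 0,"dz": 0,"twist": 0},{"dx": 0,"dy": 0,"dz": 0,"twist": 0},{"dx": 0,"dy": 0,"dz": 0,"twist": 0},{"dx": 0,"dy": 0,"dz": 0,"twist": 0}], "claw": 255, "squeeze": 30}}

```text
time: 13.95
tool_pos: [0.4969, -0.2983, 0.1681]
tcp_rot: [-3.138, -0.022, 0.0]
ft_force: [0.3, 6.1, 2.0]
width: 0.338
grip_force: 29.9
```

>>> {"api": "carry_out", "payload": {"deltas": [{"dx": -0.02,"dy": 0.01,"dz": -0.06,"twist": 0},{"dx": -0.025,"dy": 0,"dz": -0.09,"twist": 0},{"dx": -0.022,"dy": 0,"dz": -0.1,"twist": 0},{"dx": -0.013,"dy": 0,"dz": -0.1,"twist": 0},{"dx": -0.008,"dy": 0,"dz": -0.1,"twist": 0},{"dx": -0.002,"dy": 0,"dz": -0.05,"twist": 0},{"dx": 0,"dy": 0,"dz": 0,"twist": 0},{"dx": 0,"dy": 0,"dz": 0,"twist": 0},{"dx": 0,"dy": 0,"dz": 0,"twist": 0},{"dx": 0,"dy": 0,"dz": 0,"twist": 0}]}}

```text
time: 14.78
tool_pos: [0.4884, -0.2984, 0.1185]
tcp_rot: [-3.14, -0.022, -0.002]
ft_force: [0.7, 5.5, 4.1]
width: 0.336
grip_force: 29.7
```

```bash
python3 - <<'E'
from h import *
cs,cd=cam('scene'),cam('side'); s=state();K=s['tool_pos']+[0,0,.019]
C=[]
for n,c in(('scene',cs),('side',cd)):
    s,im=snap(n,n+'6.png'); h=cv2.cvtColor(im,cv2.COLOR_RGB2HSV); p=proj(c,K); x,y=map(int,p)
    m=((h[...,0]<6)|(h[...,0]>174))&(h[...,1]>150)&(h[...,2]>60); w=m[y-14:y+15,x-14:x+15]; yy,xx=np.where(w)
    C.append((xx.min()/2+xx.max()/2+x-14,yy.min()/2+yy.max()/2+y-14) if len(xx) else None); print(n,p,C[-1],len(xx))
if None not in C: print(tri([cs,cd],C))
print(s['tool_pos'],s['ft_force'],s['width'],s['grip_force'],s['time'])
a=cv2.imread('pics/scene6.png')[90:220,110:250]; cv2.imwrite('pics/p6.png',cv2.resize(a,(646,600),interpolation=2))
E
```

```text
scene [185.25302597 143.8678809 ] (np.float64(183.0), np.float64(144.5)) 63
side [296.44248319 115.77017327] None 0
[ 0.48845284 -0.29842179  0.11855721] [1.21289629 5.37197185 5.34574092] 0.3380885414423343 29.661590605974197 14.8333
```

View pics/p6.png

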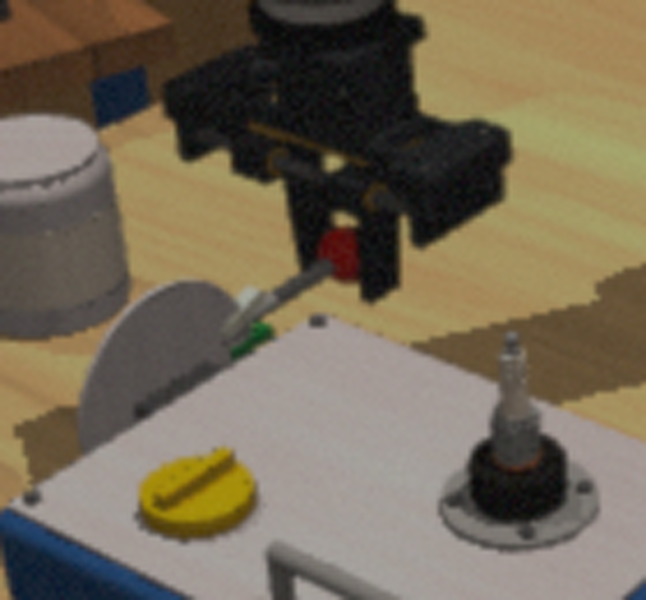

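The knob is gripped near half-way and the spring pushes up with about 5 N, as expected. The plug is upright in the port. I'll move down 1.5 mm more, hold, and hand in.

>>> {"api": "carry_out", "payload": {"deltas": [{"dx": 0,"dy": 0,"dz": -0.015,"twist": 0},{"dx": 0,"dy": 0,"dz": 0,"twist": 0},{"dx": 0,"dy": 0,"dz": 0,"twist": 0},{"dx": 0,"dy": 0,"dz": 0,"twist": 0},{"dx": 0,"dy": 0,"dz": 0,"twist": 0},{"dx": 0,"dy": 0,"dz": 0,"twist": 0},{"dx": 0,"dy": 0,"dz": 0,"twist": 0},{"dx": 0,"dy": 0,"dz": 0,"twist": 0},{"dx": 0,"dy": 0,"dz": 0,"twist": 0},{"dx": 0,"dy": 0,"dz": 0,"twist": 0}]}}

```text
time: 15.72
tool_pos: [0.4885, -0.2984, 0.1171]
tcp_rot: [-3.14, -0.022, -0.002]
ft_force: [-0.0, 5.1, 4.9]
width: 0.337
grip_force: 29.7
```

```bash
python3 -c "
from workcell import *
s=state();print(s['tool_pos'],s['ft_force'],s['grip_force'])
print(finish_job())"
```

```text
[ 0.48845331 -0.2984188   0.11712252] [-0.02912789  5.11529135  4.91624729] 29.652463048696518
the job is handed in; nothing more can be done
None
```

The job is handed in at 15.7 s of the 54 s allowed: the plug stands upright and fully home in the port, and the gripper is holding the lever about half-way down against roughly 5 N of spring force; no verdict came back.

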